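# Release the latched key on the darkroom timer

## Task

One of the four identical cream keys on the darkroom timer has been left latched down, so the enlarger lamp would stay on. With the fingertips tap each key lightly, one after another from left to right as the robot sees them, to feel which one is latched, without releasing it yet or pushing any up key more than a few millimetres; after all four taps press the latched one to its stop and let it spring up, so that all four keys stand up. Leave the magnifier, the filter disc and the two reels where they are.

Things in the scene. Friction and masses are not known exactly. Their poses are not given: they have to be found in the camera images.
- timer: Grey timer box fixed to the counter, 160 (x) by 250 (y) by 55 mm high, level top. Origin: centre of its underside; x points away from the robot, y to the robot's left. Four cream keys stand on it in a row along its y, at x = -35 and y = +75, +25, -25, -75 mm. A fixed red dial (60 mm across, 14 mm high) stands on top at x = +42, y = +55 mm.
- key1_top (a point): Centre of the top face of the leftmost key from left to right as the robot sees them (timer +y to -y); moves with the key. Flat cream cap, 34 (timer x) by 24 mm (timer y). Its top is 16 mm above the box top when up (71 mm above the counter), 10 mm when latched down, 5 mm at its stop.
- key1 (a joint): How far the leftmost key is down (m): 0 up, 0.006 latched, 0.011 at its stop. An up key starts to move at 2 N, takes 5.5 N at 5 mm and 9.7 N at the stop, and springs back. The latched key is firm up to about 5 N; pressed beyond 9 mm (8 to 10 N) for 0.3 s the latch lets go, and it springs up when the finger leaves.
- key2_top (a point): Centre of the top face of the second key from left to right as the robot sees them (timer +y to -y); moves with the key. Flat cream cap, 34 (timer x) by 24 mm (timer y). Its top is 16 mm above the box top when up (71 mm above the counter), 10 mm when latched down, 5 mm at its stop.
- key2 (a joint): How far the second key is down (m): 0 up, 0.006 latched, 0.011 at its stop. An up key starts to move at 2 N, takes 5.5 N at 5 mm and 9.7 N at the stop, and springs back. The latched key is firm up to about 5 N; pressed beyond 9 mm (8 to 10 N) for 0.3 s the latch lets go, and it springs up when the finger leaves.
- key3_top (a point): Centre of the top face of the third key from left to right as the robot sees them (timer +y to -y); moves with the key. Flat cream cap, 34 (timer x) by 24 mm (timer y). Its top is 16 mm above the box top when up (71 mm above the counter), 10 mm when latched down, 5 mm at its stop.
- key3 (a joint): How far the third key is down (m): 0 up, 0.006 latched, 0.011 at its stop. An up key starts to move at 2 N, takes 5.5 N at 5 mm and 9.7 N at the stop, and springs back. The latched key is firm up to about 5 N; pressed beyond 9 mm (8 to 10 N) for 0.3 s the latch lets go, and it springs up when the finger leaves.
- key4_top (a point): Centre of the top face of the rightmost key from left to right as the robot sees them (timer +y to -y); moves with the key. Flat cream cap, 34 (timer x) by 24 mm (timer y). Its top is 16 mm above the box top when up (71 mm above the counter), 10 mm when latched down, 5 mm at its stop.
- key4 (a joint): How far the rightmost key is down (m): 0 up, 0.006 latched, 0.011 at its stop. An up key starts to move at 2 N, takes 5.5 N at 5 mm and 9.7 N at the stop, and springs back. The latched key is firm up to about 5 N; pressed beyond 9 mm (8 to 10 N) for 0.3 s the latch lets go, and it springs up when the finger leaves.
- magnifier: Chrome focusing magnifier, loose bystander, base 85 by 60 mm, 120 mm tall, standing beside the timer. Origin: centre of its underside, z up.
- filter_disc: Amber safelight filter disc in a black rim, loose bystander, 84 mm across, 14 mm thick, flat on the counter on the robot's side of the timer. Origin: centre of its underside.
- reel_a: Stainless developing-tank reel, loose bystander, 92 mm across, 60 mm high, flat on the counter beside the timer. Origin: centre of its underside.
- reel_b: The second such reel, 92 mm across, 60 mm high, to the right of the timer and farther away. Origin: centre of its underside.

How it is judged (in metres and radians):
On the way, in this order (a step that is already met when the one before it is completed fails the run):
1. the leftmost key is tapped lightly with the fingers (0.4 to 5.5 N) while the latched key is still latched (contact force between the fingers and key1 between 0.4 and 5.5 N and value of joint any of key1, key2, key3, key4 above 0.0055 m), for 0.02 s.
2. the second key is tapped lightly with the fingers (0.4 to 5.5 N) while the latched key is still latched (contact force between the fingers and key2 between 0.4 and 5.5 N and value of joint any of key1, key2, key3, key4 above 0.0055 m), for 0.02 s.
3. the third key is tapped lightly with the fingers (0.4 to 5.5 N) while the latched key is still latched (contact force between the fingers and key3 between 0.4 and 5.5 N and value of joint any of key1, key2, key3, key4 above 0.0055 m), for 0.02 s.
4. the rightmost key is tapped lightly with the fingers (0.4 to 5.5 N) while the latched key is still latched (contact force between the fingers and key4 between 0.4 and 5.5 N and value of joint any of key1, key2, key3, key4 above 0.0055 m), for 0.02 s.
5. the latched key has been pressed and released: all four keys are up (value of joint each of key1, key2, key3, key4 below 0.0015 m), for 0.2 s.
At the end, for the whole second after the job is handed in: All four keys are up (each less than 1.5 mm down), and the magnifier, the disc and both reels are within 15 mm of where they stood (all of step 5 and distance of each of magnifier, filter_disc, reel_a, reel_b from where it was at the start of the episode below 0.015 m); the robot touches nothing.
It fails at once if a second key is pushed more than 5 mm down while another key is down (value of joint each of key1, key2 above 0.005 m or value of joint each of key1, key3 above 0.005 m or value of joint each of key1, key4 above 0.005 m or value of joint each of key2, key3 above 0.005 m or value of joint each of key2, key4 above 0.005 m or value of joint each of key3, key4 above 0.005 m).
It fails at once if the focusing magnifier is shoved or lifted more than 15 mm from its place (distance of magnifier from where it was at the start of the episode above 0.015 m).
It fails at once if the amber filter disc is shoved or lifted more than 15 mm from its place (distance of filter_disc from where it was at the start of the episode above 0.015 m).
It fails at once if a reel is shoved or lifted more than 15 mm from its place (distance of reel_a from where it was at the start of the episode above 0.015 m).
It fails at once if a reel is shoved or lifted more than 15 mm from its place (distance of reel_b from where it was at the start of the episode above 0.015 m).
It also fails if it takes over 48 s, if anything falls off the work surface, if the arm or the gripper's body presses on something with over 40 N, if the wrist force passes 120 N, or if a joint passes its speed limit or range.

## Robot

A 6-joint arm with a two-finger parallel gripper is mounted at the origin on the work surface. World frame = base frame: x ahead of the robot, y to its left, z up, the work surface at z = 0. Lengths are in m, angles in degrees, forces in N, time in s.
With the tool pointing down it reaches from about 0.375 to 0.975 m from the base axis. Payload 3.8 kg.
Tool frame: the origin (TCP) lies midway between the tips of the shut fingers; the grasp point (between the pads) lies 19 mm behind it; z points along the fingers, y is the line along which they close (so a half turn about z gives the same grasp; the last joint's range is limited). The gripper opens to 85 mm and grips with 20 to 120 N. Pads are 22 mm wide; open, the fingers measure 114 mm over their backs; the gripper's body (76 mm by 85 mm) begins 54 mm behind the grasp point. The pads swing forward as they close: fully open they stand 13 mm farther back than shut.
Start: joints at [69.162, 15.12, 91.902, -0, 72.978, -2.114], TCP at [0.217, 0.639, 0.231] pointing down, gripper open.
Joint ranges: [-150.88, 150.88], [-54.13, 125.18], [17.81, 147.31], [-75.09, 255.09], [0, 152.58], [-146.25, 146.25]. Speed limits (degrees/s): [147.25, 147.25, 180, 180, 180, 180].

## Interface

Orientations are given as a 3x3 rotation matrix whose columns are the frame's x, y, z axes.
In Python, from bench import manip gives the robot as it stands.
- The arm moves only by the tool arm_command, never from a script. Its argument "motion" is a list of rows, each a list of 2 entries, a list of its own where there are three numbers: the shift along the tool's x, y, z in mm, then the turn, a rotation vector about the tool's x, y, z in rad. In form: [[[dx, dy, dz], [wx, wy, wz]], ...]. A call has 1 to 8 rows; each row is the pose to reach, as a shift and turn from the pose commanded when the call began, along the tool's axes at that moment; what a row does not reach only later rows make up. A row lasts 1/8 s, in which the tool goes at most 62.5 mm and 10.7 degrees, less where a joint would pass 70% of its speed; a pose out of reach is approached as far as the arm can. A call with a gripper value outside its range is refused whole. "gripper" is the opening, from 0 (shut) to 1 (fully open), set as the call begins (left out, the last holds). The fingers move at their own pace and stop on an object; "grip_force" is the grip in N (left out, the last holds). Time passes only in rows, so rows that repeat a pose let the fingers close. It gives the time, the measured TCP pose, the force, the opening and the grip force at its end, in the units of the state.
- manip.get_obs(): the state, without advancing time (a new reading comes with each control period).
- manip.camera(name): name is "side" or "top"; returns a dict with "img" (384x512x3 uint8, red, green, blue), "fov_y" (degrees; the focal length in pixels is half the picture's height over the tangent of half this angle, whatever the lens; pixels are square), "cx", "cy" (the principal point, pixels), "k1" (the pictures are not rectified: a ray, as slopes to the right and down, at radius r is drawn at 1 + k1 r^2 times it, then the intrinsics apply), "world_to_cam" (4x4, takes a point from world to camera coordinates). Camera axes: x right, y up, looking along -z (the intrinsics and any distortion apply to the point x, -y, -z); pixel columns grow to the right and rows downward; lengths in m; the calibration is good to about 2 mm. A picture is of the moment at which its call begins. There is no depth.
- manip.hand_in(): hands the job in; it is judged then, once.
The state is a dict: "time_s": time; "qpos": joint angles; "dq": joint speeds; "joint_torque": joint torques, N m; "tool_pos": TCP position; "tcp_rot": TCP orientation; "force": force on the tool from outside, world axes, zero at the start; "wrist_torque": the same for the moment, N m; "finger_gap": finger opening in m; "grip_force": force on a finger pad.
Only numpy, scipy, OpenCV 4.12 (cv2) and the standard library are available. Lean on these libraries where they do the work, as an engineer would, in place of code of your own. Each camera call takes 0.05 s, during which the arm holds its last target. There are 200 camera calls.

## Working session

There is one attempt and no reset: what is moved stays moved. The work goes in short steps, Python scripts to look and compute and a tool call to move; the robot and the scene stay as the last step left them, time stands still between calls to the robot, and variables do not carry over. Pictures are saved under pics/ and viewed, at most 10 in all, crops included, and the job is handed in when it is done.

Besides the shell and the picture viewer there is one more tool, called after "Call:" as name(argument=value, ...), one argument or row to a line, values as JSON. arm_command: Moves the arm, as the interface text tells. Its arguments: {"type":"object","properties":{"motion":{"type":"array","items":{"type":"array"}},"gripper":{"type":"number"},"grip_force":{"type":"number"}},"required":["motion"]}

```bash
mkdir -p pics
python3 - <<'E'
from bench import manip
import cv2,pickle
o=manip.get_obs();print(o)
for n in("top","side"):
    c=manip.camera(n);pickle.dump(c,open(n+".pkl","wb"));cv2.imwrite(f"pics/{n}0.png",c["img"][:,:,::-1])
    print(n,{k:v for k,v in c.items() if k!="img"})
E
```

```text
{'time_s': 0.0, 'qpos': array([ 6.91612531e+01,  1.51712375e+01,  9.19832543e+01, -8.72917928e-04,
        7.29777461e+01, -2.11518813e+00]), 'dq': array([-0.027483  , -0.03035989,  0.02746012,  0.02268111, -0.03882556,
       -0.03239758]), 'joint_torque': array([ 1.49440995e-03, -5.15100861e+01, -3.67330348e+01, -2.48435354e-04,
        1.28308157e-02, -3.76220987e-05]), 'tool_pos': array([0.21642656, 0.63856924, 0.22991874]), 'tcp_rot': array([[-9.47079777e-01,  3.20997264e-01, -8.07425843e-04],
       [ 3.20998272e-01,  9.47077312e-01, -2.16219207e-03],
       [ 7.06369587e-05, -2.30695068e-03, -9.99997336e-01]]), 'force': array([-0.31763703,  0.24478821, -0.01160383]), 'wrist_torque': array([ 0.06659703, -0.06812714,  0.01815343]), 'grip_force': 0.0, 'finger_gap': 0.08544027186595528}
top {'fov_y': 45.29401507485022, 'cx': 265.20244901556447, 'cy': 193.54886086848128, 'k1': -0.17442039718068733, 'world_to_cam': array([[-0.01317986, -0.99990587, -0.0038132 ,  0.02704112],
       [ 0.98575797, -0.01363259,  0.16761677, -0.57224474],
       [-0.16765298, -0.00154973,  0.98584485, -1.0514433 ],
       [ 0.        ,  0.        ,  0.        ,  1.        ]])}
side {'fov_y': 50.32530667823785, 'cx': 250.14534113743198, 'cy': 196.79706688315136, 'k1': -0.15003287264384457, 'world_to_cam': array([[ 0.90366501, -0.42779492, -0.01952054, -0.50441838],
       [ 0.22796597,  0.44196219,  0.86758339, -0.19699902],
       [-0.36252043, -0.78845477,  0.49690845, -0.61207353],
       [ 0.        ,  0.        ,  0.        ,  1.        ]])}
```

View pics/top0.png

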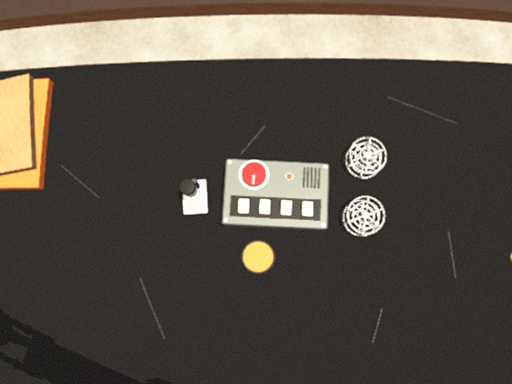

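View pics/side0.png

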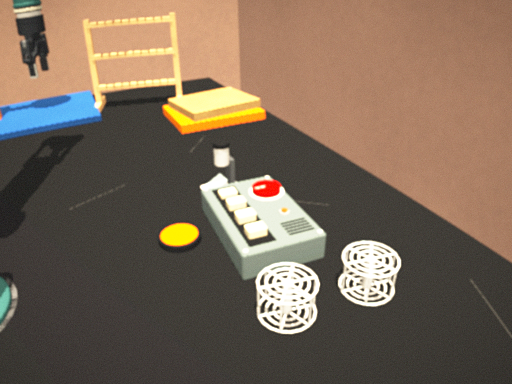

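The top view shows the timer with its keys at about (244,206), (265,207), (286,208) and (307,209). The magnifier is on its left, the disc in front at (258,257), and the reels on its right. The side view agrees. Next I'll fit the timer pose from both pictures.

```bash
cat > h.py <<'E'
import numpy as np,cv2,pickle
def proj(c,P):
    P=np.atleast_2d(P);q=P@c["world_to_cam"][:3,:3].T+c["world_to_cam"][:3,3]
    s=np.c_[q[:,0],-q[:,1]]/-q[:,2:3]; s*=1+c["k1"]*(s**2).sum(1,keepdims=True)
    f=c["img"].shape[0]/2/np.tan(np.radians(c["fov_y"]/2)); return s*f+[c["cx"],c["cy"]]
E
python3 - <<'E'
from h import *
from scipy.optimize import least_squares
C={n:pickle.load(open(n+".pkl","rb")) for n in("top","side")}
c=C["top"]
g=cv2.resize(c["img"][185:232,215:335],None,fx=6,fy=6,interpolation=cv2.INTER_CUBIC)
s=cv2.resize(C["side"]["img"][165:280,190:335],None,fx=5,fy=5,interpolation=cv2.INTER_CUBIC)
cv2.imwrite("pics/t.png",g[:,:,::-1]);cv2.imwrite("pics/s.png",s[:,:,::-1])
img=c["img"].astype(int);m=((img.min(2)>170)).astype(np.uint8);m[:195]=0;m[222:]=0;m[:,:232]=0;m[:,322:]=0
n,l,st,ce=cv2.connectedComponentsWithStats(m);ce=ce[1:][st[1:,4]>20];print(st[1:]);ce=ce[np.argsort(ce[:,0])];print(ce)
def mod(p,z=.071):
    R=np.array([[np.cos(p[2]),-np.sin(p[2])],[np.sin(p[2]),np.cos(p[2])]])
    return np.c_[np.array([[-.035,y] for y in(.075,.025,-.025,-.075)])@R.T+p[:2],[z]*4]
r=least_squares(lambda p:(proj(c,mod(p,.068))-ce).ravel(),[.6,0,0]);print(r.x,r.fun.round(2));print(mod(r.x))
print(proj(C["side"],mod(r.x)))
E
```

```text
[[245 195  77   6 191]
 [238 198  11  15 156]
 [259 199  11  15 156]
 [281 200  11  15 159]
 [302 201  11  15 162]
 [321 202   1   4   4]
 [232 208  90  14 302]]
[[243.06410256 205.29487179]
 [264.21794872 206.21794872]
 [269.01655629 219.40728477]
 [285.93710692 206.93081761]
 [293.03664921 196.01570681]
 [307.0308642  208.04320988]]Traceback (most recent call last):
  File "<stdin>", line 13, in <module>
    return func(*args, **kwargs)
    vector_fun = VectorFunction(
        fun_wrapped,
    ...<6 lines>...
        workers=workers
    )
    self._update_fun()
    ~~~~~~~~~~~~~~~~^^
    self.f = self.fun_wrapped(xp_copy(self.x))
             ~~~~~~~~~~~~~~~~^^^^^^^^^^^^^^^^^
    return np.atleast_1d(self.fun(x))
                         ~~~~~~~~^^^
    return self.f(x, *self.args, **self.kwargs)
           ~~~~~~^^^^^^^^^^^^^^^^^^^^^^^^^^^^^^
  File "<stdin>", line 13, in <lambda>
ValueError: operands could not be broadcast together with shapes (4,2) (6,2)
```

View pics/s.png

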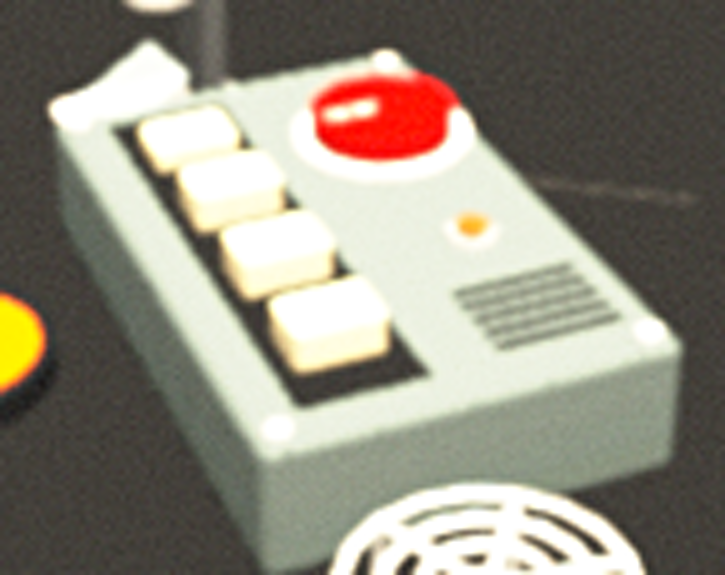

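The side crop shows key 1 (top left of the crop) standing lower than the others, so it is probably the latched one. I'll confirm that by feel.

```bash
cat > fit.py <<'E'
from h import *
from bench import manip
from scipy.optimize import least_squares
from scipy.spatial.transform import Rotation as Ro
C={n:pickle.load(open(n+".pkl","rb")) for n in("top","side")}
c=C["top"]
ce=np.array([[243.06,205.29],[264.22,206.22],[285.94,206.93],[307.03,208.04]])
def mod(p,z=.071):
    R=np.array([[np.cos(p[2]),-np.sin(p[2])],[np.sin(p[2]),np.cos(p[2])]])
    return np.c_[np.array([[-.035,y] for y in(.075,.025,-.025,-.075)])@R.T+p[:2],[z]*4]
r=least_squares(lambda p:(proj(c,mod(p,.069))-ce).ravel(),[.6,0,0]);K=mod(r.x)
if __name__=="__main__":
    print(r.x,r.fun.round(2));print(K)
    sp=(proj(C["side"],K)-[190,165])*5;print(sp)
    o=manip.get_obs();R=o["tcp_rot"]
    # target orientation: tool y along timer x so that fingers... x along timer y
    print("start->above k1, tool mm:",R.T@(K[0]+[0,0,.06]-o["tool_pos"])*1e3)
    for a in(0,90,180,270):
        t=r.x[2]+np.radians(a);T=np.array([[np.cos(t),np.sin(t),0],[np.sin(t),-np.cos(t),0],[0,0,-1]])
        print(a,Ro.from_matrix(R.T@T).as_rotvec())
E
python3 fit.py
```

```text
[ 0.57272362 -0.00528779 -0.05625265] [-0.08 -0.02  0.14 -0.04 -0.17  0.14  0.12 -0.08]
[[ 0.54199571  0.07156138  0.071     ]
 [ 0.53918456  0.02164047  0.071     ]
 [ 0.53637341 -0.02828045  0.071     ]
 [ 0.53356226 -0.07820136  0.071     ]]
[[185.92757622 110.28587524]
 [228.71453518 166.54537405]
 [276.16265703 228.89077781]
 [329.00302485 298.268334  ]]
start->above k1, tool mm: [-490.39479771 -432.34528548   99.90969702]
0 [-5.56800126e-04  2.97637273e-03  2.87104195e+00]
90 [-1.85221131e-03  1.26842357e-03  1.30024657e+00]
180 [-0.00206071 -0.0003855  -0.27054916]
270 [-1.36588913e-03 -1.99453506e-03 -1.84134483e+00]
```

Call:
arm_command(
  motion=[
    [[-490,-432,30],[0,0,1.3]],
    [[-490,-432,30],[0,0,1.3]],
    [[-490,-432,30],[0,0,1.3]],
    [[-490,-432,30],[0,0,1.3]],
    [[-490,-432,30],[0,0,1.3]],
    [[-490,-432,30],[0,0,1.3]],
    [[-490,-432,30],[0,0,1.3]],
    [[-490,-432,30],[0,0,1.3]],
  ],
  gripper=0,
)

```text
time_s: 1.1
tool_pos: [0.4659, 0.2043, 0.208]
tcp_rot: [[0.057, 0.998, 0.0], [0.998, -0.057, 0.0], [0.0, 0.0, -1.0]]
force: [0.6, 0.8, -0.5]
finger_gap: -0.0
grip_force: 0.0
```

```bash
cat > st.py <<'E'
from fit import *
import sys
k=int(sys.argv[1])-1
o=manip.get_obs();R=o["tcp_rot"];t=r.x[2]+np.pi/2;T=np.array([[np.cos(t),np.sin(t),0],[np.sin(t),-np.cos(t),0],[0,0,-1]])
print(o["time_s"],o["tool_pos"].round(4),o["force"].round(2),o["finger_gap"],o["qpos"].round(1))
print("to key top",(R.T@(K[k]-o["tool_pos"])*1e3).round(1),Ro.from_matrix(R.T@T).as_rotvec().round(3))
E
python3 st.py 1
```

```text
1.1 [0.4659 0.2043 0.208 ] [ 0.59  0.78 -0.51] -3.215034234198489e-05 [ 20.9  -2.1 113.5   0.   68.6  24.1]
to key top [-128.1   83.6  137. ] [ 0.    -0.    -0.001]
```

Call:
arm_command(
  motion=[
    [[-120,78,50],[0,0,0]],
    [[-120,78,90],[0,0,0]],
    [[-120,78,105],[0,0,0]],
    [[-120,78,105],[0,0,0]],
    [[-120,78,105],[0,0,0]],
    [[-120,78,105],[0,0,0]],
  ],
)

```text
time_s: 1.85
tool_pos: [0.5375, 0.0831, 0.1051]
tcp_rot: [[0.055, 0.998, 0.003], [0.999, -0.055, 0.001], [0.001, 0.003, -1.0]]
force: [1.0, 0.9, -0.7]
finger_gap: -0.0002
grip_force: 0.0
```

```bash
python3 st.py 1
python3 - <<'E'
from bench import manip
import cv2,pickle,numpy as np
a=manip.camera("side")["img"];b=manip.camera("top")["img"]
s=cv2.resize(a[110:270,150:340],(0,0),fx=2.2,fy=2.2,interpolation=3);t=cv2.resize(b[150:240,180:340],(0,0),fx=2.2,fy=2.2,interpolation=3)
o=np.zeros((s.shape[0],s.shape[1]+t.shape[1],3),np.uint8);o[:,:s.shape[1]]=s;o[:t.shape[0],s.shape[1]:]=t
cv2.imwrite("pics/c1.png",o[:,:,::-1])
E
```

```text
1.85 [0.5375 0.0831 0.1051] [ 0.99  0.95 -0.72] -0.0001525819776490069 [  6.2   7.5 115.2   0.   57.2   9.3]
to key top [-11.3   5.   34.1] [ 0.003 -0.001  0.002]
```

View pics/c1.png

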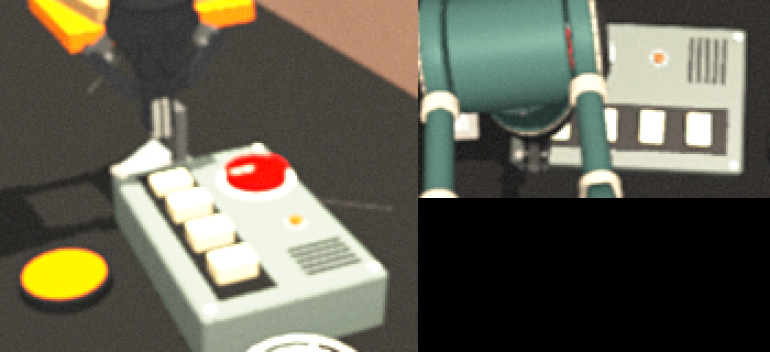

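The fingertips, at about (165,135) in the side crop, hang just up-left of key 1. I'll centre over it and come down to about 10 mm above.

Call:
arm_command(
  motion=[
    [[-11,5,15],[0,0,0]],
    [[-11,5,22],[0,0,0]],
    [[-11,5,22],[0,0,0]],
    [[-11,5,22],[0,0,0]],
  ],
)

```text
time_s: 2.45
tool_pos: [0.5409, 0.0707, 0.0811]
tcp_rot: [[0.056, 0.998, -0.001], [0.998, -0.056, 0.0], [-0.0, -0.001, -1.0]]
force: [-0.6, 0.2, -0.0]
finger_gap: 0.0001
grip_force: 0.0
```

```bash
python3 st.py 1
```

```text
2.45 [0.5409 0.0707 0.0811] [-0.64  0.18 -0.05] 8.928431210289059e-05 [  4.8   9.4 115.9   0.   54.8   8. ]
to key top [ 0.9  1.1 10.1] [-0.001  0.     0.   ]
```

Call:
arm_command(
  motion=[
    [[1,1,5],[0,0,0]],
    [[1,1,8],[0,0,0]],
    [[1,1,9],[0,0,0]],
    [[1,1,10],[0,0,0]],
    [[1,1,11],[0,0,0]],
    [[1,1,11.5],[0,0,0]],
    [[1,1,12],[0,0,0]],
    [[1,1,12],[0,0,0]],
  ],
)

```text
time_s: 3.45
tool_pos: [0.5421, 0.0717, 0.0693]
tcp_rot: [[0.056, 0.998, -0.0], [0.998, -0.056, -0.0], [-0.0, -0.0, -1.0]]
force: [0.2, 0.0, -0.3]
finger_gap: -0.0002
grip_force: 0.0
```

Call:
arm_command(
  motion=[
    [[0,0,1],[0,0,0]],
    [[0,0,2],[0,0,0]],
    [[0,0,2.5],[0,0,0]],
    [[0,0,3],[0,0,0]],
    [[0,0,3.5],[0,0,0]],
    [[0,0,4],[0,0,0]],
    [[0,0,4],[0,0,0]],
  ],
)

```text
time_s: 4.32
tool_pos: [0.5421, 0.0717, 0.0653]
tcp_rot: [[0.056, 0.998, -0.0], [0.998, -0.056, 0.0], [0.0, -0.0, -1.0]]
force: [-0.7, 0.2, -0.1]
finger_gap: 0.0001
grip_force: 0.0
```

Call:
arm_command(
  motion=[
    [[0,0,0.4],[0,0,0]],
    [[0,0,0.4],[0,0,0]],
    [[0,0,0.8],[0,0,0]],
    [[0,0,0.8],[0,0,0]],
  ],
)

```text
time_s: 4.82
tool_pos: [0.5421, 0.0717, 0.065]
tcp_rot: [[0.056, 0.998, 0.0], [0.998, -0.056, -0.0], [-0.0, 0.0, -1.0]]
force: [-3.1, -0.5, 4.6]
finger_gap: -0.0001
grip_force: 2.5
```

Key 1 is firm with its top at 65 mm, so it is latched. I'll lift off and tap key 2.

Call:
arm_command(
  motion=[
    [[0,0,-10],[0,0,0]],
    [[0,0,-18],[0,0,0]],
    [[-25,0,-18],[0,0,0]],
    [[-50,0,-18],[0,0,0]],
    [[-50,0,-14],[0,0,0]],
    [[-50,0,-10],[0,0,0]],
    [[-50,0,-8],[0,0,0]],
    [[-50,0,-8],[0,0,0]],
  ],
)

```text
time_s: 5.82
tool_pos: [0.539, 0.0224, 0.0722]
tcp_rot: [[0.055, 0.998, -0.001], [0.998, -0.055, 0.0], [0.0, -0.001, -1.0]]
force: [-0.0, 1.0, 1.2]
finger_gap: 0.0005
grip_force: 0.0
```

```bash
python3 st.py 2
```

```text
5.825 [0.539  0.0224 0.0722] [-0.01  1.03  1.2 ] 0.0005448603159531561 [ -0.3   9.5 116.9   0.   53.7   2.9]
to key top [-0.7  0.2  1.2] [-0.001 -0.     0.001]
```

Call:
arm_command(
  motion=[
    [[0,0,0.5],[0,0,0]],
    [[0,0,1],[0,0,0]],
    [[0,0,1.5],[0,0,0]],
    [[0,0,2],[0,0,0]],
    [[0,0,2.5],[0,0,0]],
    [[0,0,2.5],[0,0,0]],
  ],
)

```text
time_s: 6.58
tool_pos: [0.5393, 0.0218, 0.0702]
tcp_rot: [[0.056, 0.998, 0.0], [0.998, -0.056, 0.0], [0.0, 0.0, -1.0]]
force: [-0.6, 1.5, 2.9]
finger_gap: 0.0001
grip_force: 1.1
```

Key 2 pushes back with 2.9 N at 70 mm, so it is up. Key 3 next.

Call:
arm_command(
  motion=[
    [[0,0,-10],[0,0,0]],
    [[0,0,-12],[0,0,0]],
    [[-25,0,-12],[0,0,0]],
    [[-50,0,-12],[0,0,0]],
    [[-50,0,-8],[0,0,0]],
    [[-50,0,-4],[0,0,0]],
    [[-50,0,-2],[0,0,0]],
    [[-50,0,-2],[0,0,0]],
  ],
)

```text
time_s: 7.58
tool_pos: [0.5362, -0.0275, 0.0716]
tcp_rot: [[0.055, 0.998, -0.001], [0.998, -0.055, 0.0], [0.0, -0.001, -1.0]]
force: [1.3, 0.0, -0.4]
finger_gap: -0.0002
grip_force: 0.0
```

Call:
arm_command(
  motion=[
    [[0,0,0.5],[0,0,0]],
    [[0,0,1],[0,0,0]],
    [[0,0,1.5],[0,0,0]],
    [[0,0,2],[0,0,0]],
    [[0,0,2],[0,0,0]],
  ],
)

```text
time_s: 8.2
tool_pos: [0.5366, -0.028, 0.0703]
tcp_rot: [[0.056, 0.998, 0.0], [0.998, -0.056, 0.0], [0.0, 0.0, -1.0]]
force: [-0.4, 1.8, 2.4]
finger_gap: -0.0001
grip_force: 1.1
```

Key 3 gives 2.4 N at 70 mm, so it is up too. Key 4 next.

Call:
arm_command(
  motion=[
    [[0,0,-10],[0,0,0]],
    [[0,0,-12],[0,0,0]],
    [[-25,0,-12],[0,0,0]],
    [[-50,0,-12],[0,0,0]],
    [[-50,0,-8],[0,0,0]],
    [[-50,0,-4],[0,0,0]],
    [[-50,0,-2],[0,0,0]],
    [[-50,0,-2],[0,0,0]],
  ],
)

```text
time_s: 9.2
tool_pos: [0.5334, -0.0774, 0.0716]
tcp_rot: [[0.055, 0.998, -0.001], [0.998, -0.055, 0.0], [0.0, -0.001, -1.0]]
force: [-0.4, 0.4, -0.0]
finger_gap: -0.0
grip_force: 0.0
```

Call:
arm_command(
  motion=[
    [[0,0,0.5],[0,0,0]],
    [[0,0,1],[0,0,0]],
    [[0,0,1.5],[0,0,0]],
    [[0,0,2],[0,0,0]],
    [[0,0,2],[0,0,0]],
  ],
)

```text
time_s: 9.82
tool_pos: [0.5338, -0.0779, 0.0703]
tcp_rot: [[0.056, 0.998, 0.0], [0.998, -0.056, 0.0], [0.0, 0.0, -1.0]]
force: [0.2, 1.3, 1.8]
finger_gap: 0.0001
grip_force: 1.1
```

Call:
arm_command(
  motion=[
    [[0,0,0.7],[0,0,0]],
    [[0,0,0.7],[0,0,0]],
    [[0,0,0.7],[0,0,0]],
  ],
)

```text
time_s: 10.2
tool_pos: [0.5338, -0.078, 0.0695]
tcp_rot: [[0.056, 0.998, 0.0], [0.998, -0.056, 0.0], [0.0, 0.0, -1.0]]
force: [-0.4, 1.6, 2.3]
finger_gap: -0.0002
grip_force: 1.4
```

Call:
arm_command(
  motion=[
    [[0,0,-12],[0,0,0]],
    [[0,0,-15],[0,0,0]],
    [[50,0,-15],[0,0,0]],
    [[100,0,-15],[0,0,0]],
    [[150,0,-15],[0,0,0]],
    [[150,0,-15],[0,0,0]],
    [[150,0,-5],[0,0,0]],
    [[150,0,2],[0,0,0]],
  ],
)

```text
time_s: 11.2
tool_pos: [0.5414, 0.0704, 0.0663]
tcp_rot: [[0.057, 0.998, -0.001], [0.998, -0.057, -0.0], [-0.001, -0.001, -1.0]]
force: [-0.3, -0.9, -0.2]
finger_gap: 0.0
grip_force: 0.0
```

```bash
python3 st.py 1
```

```text
11.2 [0.5414 0.0704 0.0663] [-0.31 -0.95 -0.15] 1.3414840321476944e-05 [  4.8  10.6 116.3  -0.   53.2   8.1]
to key top [ 1.1  0.5 -4.7] [-0.001  0.001 -0.001]
```

Keys 2, 3 and 4 are up, so key 1 is the latched one. I'll press it to its stop.

Call:
arm_command(
  motion=[
    [[1,0.5,2],[0,0,0]],
    [[1,0.5,4],[0,0,0]],
    [[1,0.5,6],[0,0,0]],
    [[1,0.5,7],[0,0,0]],
    [[1,0.5,7],[0,0,0]],
    [[1,0.5,7],[0,0,0]],
    [[1,0.5,7],[0,0,0]],
  ],
)

```text
time_s: 12.08
tool_pos: [0.5419, 0.0711, 0.0611]
tcp_rot: [[0.057, 0.998, -0.002], [0.998, -0.057, -0.001], [-0.001, -0.002, -1.0]]
force: [-3.7, -3.7, 8.5]
finger_gap: -0.0001
grip_force: 4.3
```

Call:
arm_command(
  motion=[
    [[0,0,0.7],[0,0,0]],
    [[0,0,1.2],[0,0,0]],
    [[0,0,1.2],[0,0,0]],
    [[0,0,1.2],[0,0,0]],
    [[0,0,1.2],[0,0,0]],
  ],
)

```text
time_s: 12.7
tool_pos: [0.5419, 0.0711, 0.06]
tcp_rot: [[0.057, 0.998, -0.002], [0.998, -0.057, -0.001], [-0.001, -0.002, -1.0]]
force: [-4.8, -3.6, 9.7]
finger_gap: -0.0002
grip_force: 5.0
```

Call:
arm_command(
  motion=[
    [[0,0,-5],[0,0,0]],
    [[0,0,-10],[0,0,0]],
    [[0,0,-40],[0,0,0]],
    [[0,0,-90],[0,0,0]],
    [[0,0,-110],[0,0,0]],
    [[0,0,-110],[0,0,0]],
  ],
)

```text
time_s: 13.45
tool_pos: [0.5444, 0.0724, 0.1712]
tcp_rot: [[0.057, 0.998, 0.005], [0.998, -0.057, 0.001], [0.001, 0.005, -1.0]]
force: [0.4, 0.3, -0.3]
finger_gap: -0.0001
grip_force: 0.0
```

Call:
arm_command(
  motion=[
    [[50,0,0],[0,0,0]],
    [[100,0,0],[0,0,0]],
    [[150,0,0],[0,0,0]],
    [[200,0,0],[0,0,0]],
    [[200,0,0],[0,0,0]],
    [[200,0,0],[0,0,0]],
  ],
)

```text
time_s: 14.2
tool_pos: [0.5528, 0.2714, 0.1671]
tcp_rot: [[0.056, 0.998, -0.003], [0.998, -0.056, -0.002], [-0.002, -0.003, -1.0]]
force: [0.3, 0.4, -0.0]
finger_gap: -0.0002
grip_force: 0.0
```

Run:
```python
from bench import manip
import cv2
a=manip.camera("side")["img"]
cv2.imwrite("pics/f.png",cv2.resize(a[150:340,140:410],(0,0),fx=2.9,fy=2.9,interpolation=3)[:,:,::-1])
print(manip.get_obs()["time_s"])
```

```text
14.25
```

View pics/f.png

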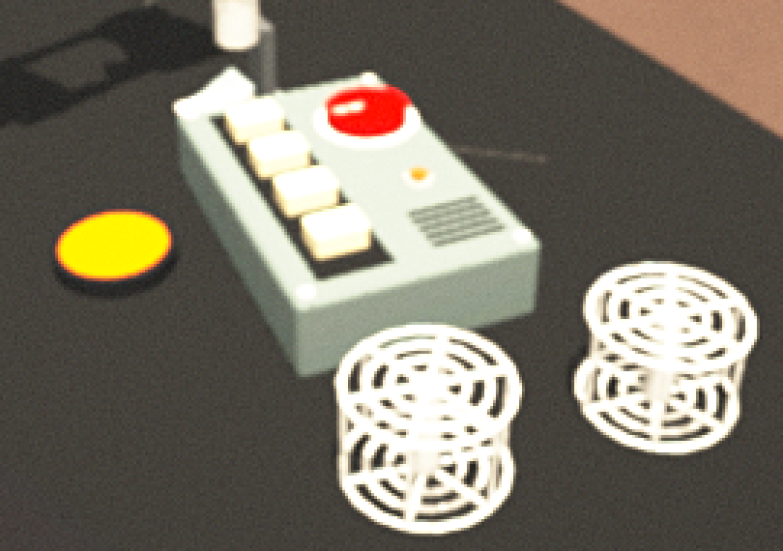

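Key 1, at about (255,118), now stands as high as the other three, and nothing else has moved. I'm handing it in.

```bash
python3 -c "
from bench import manip
print(manip.hand_in())"
```

```text
the job is handed in; nothing more can be done
None
```

I tapped all four keys lightly from left to right, found the leftmost one latched, and pressed it to its stop; it sprang up, the last picture shows all four keys up and nothing else moved, and the job is handed in (no verdict was returned).

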